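# Open the back of the red picture frame

## Task

The red picture frame lies face down on the desk. Turn both of its brass turn buttons aside, either way, then lift its backboard out by the white pull and set it down flat in the middle of the blue mat, lined up with the mat, and let go; do not drop it.

Things in the scene. Friction and masses are not known exactly. Their poses are not given: they have to be found in the camera images.
- red_pull (a point): Centre of the white pull, a bar 12 (x) x 40 (y) x 34 mm tall, amid the red frame's loose brown backboard, 144 (x) x 104 x 6 mm, 120 g; 17 mm above the board's top face, 23 above its underside. z up, x along the board, away from the robot within 15 deg. At the start 33 mm over the desk, board in frame with 3 mm play. Frame: fixed, concentric, 202 x 162 mm, 16 mm high, level with the board's top.
- red_button_near (a joint): Brass turn button on the red frame's rail nearer the robot; rad, + counter-clockwise from above. Pivot 89 mm from the board's centre along its -x. At 0 its wing (25 x 12 mm) points to that centre and holds the board; clear beyond 1.1 either way, stops +-1.6. Starts within 0.35 of 0, stays where left (0.03 N m). Over the pivot a fin 30 mm long (along the wing), 10 thick, 22 to 54 mm above the desk.
- red_button_far (a joint): The same for the turn button on the red frame's other short rail, farther from the robot: pivot 89 mm from the board's centre along the board's +x axis; at 0 its wing points to the board's centre; positive is counter-clockwise seen from above; the same fin, sizes and stops.
- mat: Blue cloth mat fixed on the desk, 200 (x) x 160 (y) x 4 mm. Origin at the centre of its underside, on the desk; x along its long side, z up. With the board lying on it, the pull's centre is 27 mm above the desk. A black frame like the red one, a mug and a mouse are bystanders.

How it is judged (in metres and radians):
On the way, in this order (a step that is already met when the one before it is completed fails the run):
1. both turn buttons of the red frame are turned aside, more than 63 degrees, with the board still in the frame ((value of joint red_button_near above 1.1 rad or value of joint red_button_near below -1.1 rad) and (value of joint red_button_far above 1.1 rad or value of joint red_button_far below -1.1 rad) and height (world z) of red_pull below 0.045 m), for 0.2 s.
2. the backboard is lifted clear of the frame (height (world z) of red_pull above 0.07 m), for 0.1 s.
3. the backboard is brought down onto the mat in the gripper, not dropped: still held when less than 20 mm above the mat (height (world z) of red_pull below 0.047 m and horizontal distance between red_pull and mat below 0.04 m and contact force between the fingers and red_board above 0.5 N), for 0.05 s.
At the end, for the whole second after the job is handed in: The backboard of the red frame lies flat on the blue mat, pull up, its centre within 25 mm of the mat's centre, its long side within 14 degrees of the mat's long side, at rest and released (horizontal distance between red_pull and mat below 0.025 m and height (world z) of red_pull between 0.022 and 0.032 m and angle between red_pull's own z axis and vertical below 0.1 rad and angle between the x axis of red_pull and the x axis of mat, either way round below 0.25 rad and linear speed of red_board below 0.02 m/s); the robot touches nothing.
It also fails if it takes over 61 s, if anything falls off the work surface, if the arm or the gripper's body presses on something with over 40 N, if the wrist force passes 120 N, or if a joint passes its speed limit or range.

## Robot

A 6-joint arm with a two-finger parallel gripper is mounted at the origin on the work surface. World frame = base frame: x ahead of the robot, y to its left, z up, the work surface at z = 0. Lengths are in mm, angles in degrees, forces in N, time in s.
With the tool pointing down it reaches from about 350 to 850 mm from the base axis. Payload 8.1 kg.
Tool frame: the origin (TCP) lies at the very end of the fingers, on their centre line; the grasp point (between the pads) lies 19 mm behind it; z points along the fingers, y is the line along which they close (so a half turn about z gives the same grasp; the last joint's range is limited). The gripper opens to 85 mm and grips with 20 to 120 N. Pads are 22 mm wide; open, the fingers measure 114 mm over their backs; the gripper's body (76 mm by 85 mm) begins 54 mm behind the grasp point. The pads swing forward as they close: fully open they stand 13 mm farther back than shut.
Start: joints at [-79.664, 7.471, 85.268, -0, 87.261, -4.893], TCP at [157.629, -578.928, 201.492] pointing down, gripper open.
Joint ranges: [-169.43, 169.43], [-51.17, 129.36], [1.28, 143.12], [-76.62, 256.62], [0, 156.53], [-152.29, 152.29]. Speed limits (degrees/s): [136.94, 136.94, 159.86, 180, 180, 180].

## Interface

Orientations are given as [roll, pitch, yaw] about the fixed x, y, z axes, in that order (R = Rz(yaw) Ry(pitch) Rx(roll)).
In Python, from bench import sense, eyes, job, models gives the robot as it stands. The module is installed in compiled form; this text tells all that it offers.
- The arm moves only by the tool apply_moves, never from a script. Its argument "rows" is a list of rows, each a list of 6 numbers: the shift along the tool's x, y, z in mm, then the turn, a rotation vector about the tool's x, y, z in rad. In form: [[dx, dy, dz, rx, ry, rz], ...]. A call has exactly 5 rows; each row shifts and turns the commanded pose from where the row before left it, along the tool's axes as they then stand; what a row does not reach is not made up. A row lasts 1/8 s, in which the tool goes at most 62.5 mm and 10.7 degrees, less where a joint would pass 70% of its speed; a pose out of reach is approached as far as the arm can. A call is refused whole if a number of a shift passes 62.5 or a number of a turn 0.188, either way. A call with a gripper value outside its range is refused whole. "fingers" is the finger opening in mm, from 0 to 85.4, set as the call begins (left out, the last holds). The fingers move at their own pace and stop on an object; "grip_force" is the grip in N (left out, the last holds). Time passes only in rows, so rows that do not move let the fingers close, or fill a call up. It gives the time, the measured TCP pose, the force, the opening and the grip force at its end, in the units of the state.
- sense(): the state, without advancing time (a new reading comes with each control period).
- eyes.snapshot(name): name is "scene" or "top"; returns (picture, depth): 420x560x3 uint8, red, green, blue; 420x560 float32, mm along the optical axis (not along the pixel's ray), 0 where there is no reading.
- eyes.get_calibration(name): a dict with "intrinsics" (3x3 intrinsics, pixels), "D" ([k1, k2, p1, p2, k3] as OpenCV has them; the pictures are not rectified), "R" (3x3) and "t" (3): a world point X has camera coordinates R X + t. Camera axes: x right, y down, z forward; pixel columns grow to the right and rows downward; lengths in mm; the calibration is good to about 2 mm. A picture is of the moment at which its call begins. get_calibration takes no time and is no camera call.
- job.hand_in(): hands the job in; it is judged then, once.
Trained networks look in the newest picture that a camera, given by its name, has taken for a name from the list of things; names that differ only in an ending like _2 or _b are one class to them, and where a whole thing is asked for, a point or a joint stands for the part that bears it (a point fixed in the world has none). Each returns a list of dicts, best first, with "confidence" (0 to 1); they miss things now and then, are a little off and sometimes report something else, mostly with a low value. They report only what shows in the picture. A call takes as long as a camera call.
- models.boxes_of(name, camera): "xyz" ([x, y, z] in mm, in world coordinates, good to about 4 mm: the middle of the surface that is visible of it).
- models.cut_out(name, camera): "pixels" (420x560 bool, what is visible of it).
- models.place_of(name, camera): "xyz" ([x, y, z] in mm, in world coordinates, good to about 4 mm: a listed point, or the origin of a listed thing).
The state is a dict: "time": time; "joint_pos": joint angles; "qd": joint speeds; "joint_efforts": joint torques, N m; "tool_pos": TCP position; "tcp_rot": TCP orientation; "ft_force": force on the tool from outside, world axes, zero at the start; "wrist_torque": the same for the moment, N m; "finger_gap": finger opening in mm; "grip_force": force on a finger pad.
Only numpy, scipy, OpenCV 4.12 (cv2) and the standard library are available. Lean on these libraries where they do the work, as an engineer would, in place of code of your own. Each camera call takes 0.05 s, during which the arm holds its last target. There are 200 camera calls.

## Working session

There is one attempt and no reset: what is moved stays moved. The work goes in short steps, Python scripts to look and compute and a tool call to move; the robot and the scene stay as the last step left them, time stands still between calls to the robot, and variables do not carry over. Pictures are saved under pics/ and viewed, at most 10 in all, crops included, and the job is handed in when it is done.

Besides the shell and the picture viewer there is one more tool, called after "Emit:" by a JSON object that holds its "op" and its "data", one argument or row to a line. apply_moves: Moves the arm, as the interface text tells. Its arguments: {"type":"object","properties":{"rows":{"type":"array"},"fingers":{"type":"number"},"grip_force":{"type":"number"}},"required":["rows"]}

```bash
mkdir -p pics
python3 - <<'E'
from bench import sense, eyes, job, models
import cv2
for c in ("scene","top"):
    p,d=eyes.snapshot(c); cv2.imwrite(f"pics/{c}0.png",p[:,:,::-1])
    for n in ("red_pull","red_button_near","red_button_far","mat"):
        for f in (models.place_of,models.boxes_of):
            try: print(c,n,f.__name__,[(r["xyz"],round(r["confidence"],2)) for r in f(n,c)][:3])
            except Exception as e: print(c,n,f.__name__,e)
    k=eyes.get_calibration(c);print(k["R"],k["t"])
s=sense();print(s)
E
```

```text
scene red_pull call [([555.7, 13.6, 31.7], 0.84)]
scene red_pull call [([564.2, 16.8, 15.2], 0.72)]
scene red_button_near call it knows: mat, red_pull
scene red_button_near call [([478.9, 32.7, 42.6], 0.55)]
scene red_button_far call it knows: mat, red_pull
scene red_button_far call [([650.9, -4.1, 47.3], 0.61)]
scene mat call [([481.9, -282.3, -1.9], 0.81), ([556.5, 15.2, 28.9], 0.27)]
scene mat call [([495.5, -275.3, 2.1], 0.55)]
[[-2.44348821e-01  9.69686952e-01 -9.32346157e-04]
 [ 6.86532317e-01  1.72318258e-01 -7.06385019e-01]
 [-6.84811676e-01 -1.73244432e-01 -7.07827193e-01]] [ 139.67370183 -304.48218271 1210.45784824]
top red_pull call [([560.7, 12.9, 33.5], 0.96)]
top red_pull call [([558.4, 11.9, 12.1], 0.76)]
top red_button_near call it knows: mat, red_pull
top red_button_near call [([474.7, 28.3, 55.4], 0.69)]
top red_button_far call it knows: mat, red_pull
top red_button_far call [([641.3, -3.1, 50.7], 0.6)]
top mat call [([476.0, -279.9, -2.4], 0.74)]
top mat call []
[[-0.00530643 -0.99986488  0.01555812]
 [-0.98992948  0.00305149 -0.14152847]
 [ 0.14146187 -0.01615245 -0.98981192]] [  9.06021422 553.17146304 787.74325162]
{'time': 0.7, 'joint_pos': array([-7.96642191e+01,  7.47102129e+00,  8.52661755e+01, -8.09442716e-04,
        8.72614614e+01, -4.89290651e+00]), 'qd': array([ 0.06374178,  0.07802855,  0.07946689,  0.04158415,  0.04727908,
       -0.0291262 ]), 'joint_efforts': array([ 1.11352634e-03, -5.69136643e+01, -5.00757515e+01,  4.78097604e-06,
        1.14412247e-03, -1.86142285e-05]), 'tool_pos': array([ 157.62403287, -578.94230054,  201.50932218]), 'tcp_rot': array([1.79998732e+02, 9.20013795e-04, 1.52287260e+01]), 'ft_force': array([0.16084316, 0.58232158, 0.13707764]), 'wrist_torque': array([-0.02823539,  0.00907339,  0.03148998]), 'grip_force': 0.0, 'finger_gap': 85.24034399610558}
```

View pics/top0.png

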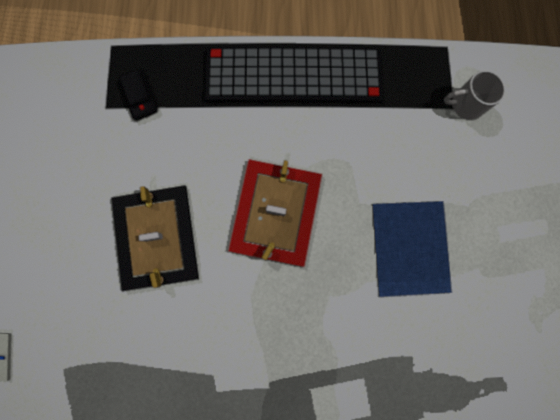

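View pics/scene0.png

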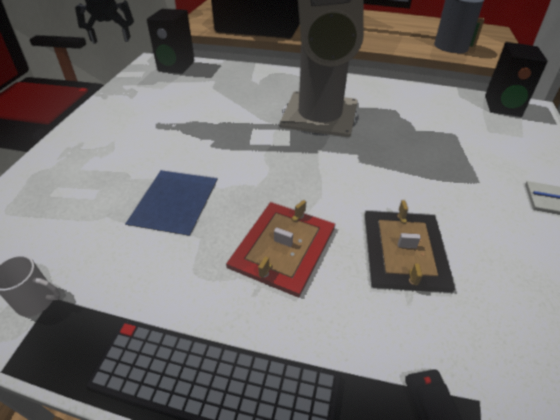

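The top picture shows the red frame at (275,213), its pull at (276,210), fins at (285,168) far and (268,252) near, and the mat at (412,249). The scene view agrees, and the networks' heights (about 33 and 50 mm) fit. Next I measure yaws by colour and depth.

```bash
cat > h.py <<'E'
from bench import sense, eyes, job, models
import cv2, numpy as np
def cloud(c, mask, z):
    """project mask pixels onto plane height z (mm)"""
    k=eyes.get_calibration(c); v,u=np.nonzero(mask)
    n=cv2.undistortPoints(np.stack([u,v],1).astype(np.float64)[:,None],np.array(k["intrinsics"]),np.array(k["D"]))[:,0]
    R,t=np.array(k["R"]),np.array(k["t"]); o=-R.T@t
    r=np.c_[n,np.ones(len(n))]@R
    return o+r*((z-o[2])/r[:,2])[:,None]
def cloud_d(c, mask, d):
    k=eyes.get_calibration(c); mask=mask&(d>0); v,u=np.nonzero(mask)
    n=cv2.undistortPoints(np.stack([u,v],1).astype(np.float64)[:,None],np.array(k["intrinsics"]),np.array(k["D"]))[:,0]
    return (np.c_[n,np.ones(len(n))]*d[mask][:,None]-np.array(k["t"]))@np.array(k["R"])
def big(m):
    n,l,s,_=cv2.connectedComponentsWithStats(m.astype(np.uint8)); return l==1+np.argmax(s[1:,4])
def rect(P): return cv2.minAreaRect(P[:,:2].astype(np.float32))
E
python3 - <<'E'
from h import *
p,d=eyes.snapshot("top"); q=p.astype(int); r,g,b=q[...,0],q[...,1],q[...,2]
yy,xx=np.mgrid[:420,:560]
red=big((r>90)&(g<60)&(b<60)&(yy>140)&(yy<300)); print("red",rect(cloud("top",red,16)))
blue=big((b>r+25)&(yy>180)&(yy<320)&(xx>340)); print("mat",rect(cloud("top",blue,4)))
P=cloud_d("top",(abs(yy-213)<70)&(abs(xx-275)<60),d); C=rect(cloud("top",red,16))[0]
T=P[P[:,2]>38]
for s,n in((-1,"near"),(1,"far")):
    A=T[(T[:,0]-C[0])*s>50]; A=A[A[:,2]>44]; print(n,len(A),A.mean(0),rect(A))
A=P[(np.hypot(P[:,0]-C[0],P[:,1]-C[1])<40)&(P[:,2]>40)]; print("pull",len(A),A.mean(0),rect(A))
for nm in("red_button_near","red_button_far"):
    for x in models.cut_out(nm,"top")[:2]:
        m=x["pixels"]; A=cloud_d("top",m,d); print(nm,x["confidence"],m.sum(),A.mean(0)); 
big_=cv2.resize(p[150:280,215:335],(720,780)[::1],interpolation=cv2.INTER_CUBIC); big_=cv2.resize(p[150:275,215:335],(576,600),interpolation=cv2.INTER_CUBIC)
cv2.imwrite("pics/crop.png",big_[:,:,::-1])
E
```

```text
red ((550.7459106445312, -29.014434814453125), (72.47706604003906, 200.37905883789062), 78.42047882080078)
mat ((482.9505615234375, -277.67047119140625), (197.33522033691406, 156.53997802734375), 2.246143341064453)
near 76 [472.71323641  30.9560858   53.10840399] ((472.9893798828125, 30.900787353515625), (9.856806755065918, 29.43492889404297), 60.888370513916016)
far 76 [645.62591736  -5.23325326  52.48876556] ((646.6517333984375, -5.32133674621582), (10.030424118041992, 30.669254302978516), 78.3712158203125)
pull 53 [557.02682346   1.63549688  48.846641  ] ((557.3043212890625, 1.7831439971923828), (16.710811614990234, 11.956527709960938), 75.46539306640625)
red_button_near 0.59 122 [473.87208168  29.6505324   40.87099101]
```

View pics/crop.png

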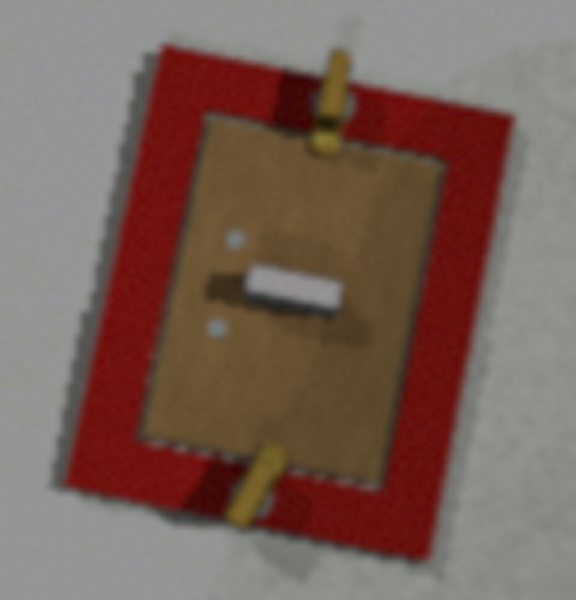

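The crop shows the near fin skewed at about (255,490), the far fin almost straight at (332,95), and the pull at (293,287).

- **Frame:** midpoint of the fins is (559.8, 12.8), yaw -11.8°. Their spacing is 177.4 mm against 178 expected, and this agrees with the network's pull point.
- **Near fin:** world yaw -29°, so its joint is at about -0.30. I will turn it positive to yaw 68°.
- **Far fin:** yaw about -11°.
- **Mat:** (483, -278), yaw 2.2°.

```bash
cat > plan.py <<'E'
"""plan.py x y z yaw : rows to bring the tool (pointing down) from its pose to the target"""
import sys, numpy as np
from bench import sense
from scipy.spatial.transform import Rotation as Ro
a=[float(v) for v in sys.argv[1:5]]; s=sense()
mx=float(sys.argv[5]) if len(sys.argv)>5 else 50
p=np.array(s["tool_pos"]); yaw=s["tcp_rot"][2]; d=np.array(a[:3])-p; dy=np.radians((a[3]-yaw))
print("pose",p.round(1),s["tcp_rot"].round(1),"j6",s["joint_pos"][5].round(1),"t",round(s["time"],2))
n=int(np.ceil(max(np.linalg.norm(d)/mx,abs(dy)/.18,1e-9))); n5=-(-n//5)*5
y=np.radians(yaw)
for i in range(n5):
    R=Ro.from_euler("xyz",[np.pi,0,y]); r=np.r_[R.inv().apply(d/n5),0,0,-dy/n5]; y+=dy/n5
    print([round(float(v),1) for v in r[:3]]+[0,0,round(float(r[5]),3)], end=",\n" if i%5<4 else "\n--\n")
E
python3 plan.py 473 31 130 -29
```

```text
pose [ 157.6 -578.9  201.5] [-180.    -0.    15.2] j6 -4.9 t 0.85
[31.0, -33.7, 4.8, 0, 0, 0.051],
[29.2, -35.3, 4.8, 0, 0, 0.051],
[27.3, -36.7, 4.8, 0, 0, 0.051],
[25.4, -38.1, 4.8, 0, 0, 0.051],
[23.4, -39.3, 4.8, 0, 0, 0.051]
--
[21.4, -40.5, 4.8, 0, 0, 0.051],
[19.3, -41.5, 4.8, 0, 0, 0.051],
[17.1, -42.5, 4.8, 0, 0, 0.051],
[14.9, -43.3, 4.8, 0, 0, 0.051],
[12.6, -44.0, 4.8, 0, 0, 0.051]
--
[10.4, -44.6, 4.8, 0, 0, 0.051],
[8.1, -45.1, 4.8, 0, 0, 0.051],
[5.7, -45.4, 4.8, 0, 0, 0.051],
[3.4, -45.6, 4.8, 0, 0, 0.051],
[1.0, -45.8, 4.8, 0, 0, 0.051]
--
```

Emit:
{"op": "apply_moves", "data": {
  "rows": [
    [31,-34,5,0,0,0.051],
    [29,-35,5,0,0,0.051],
    [27,-37,5,0,0,0.051],
    [25,-38,5,0,0,0.051],
    [23,-39,5,0,0,0.051]
  ],
  "fingers": 45,
  "grip_force": 60
}}

```text
time: 1.48
tool_pos: [261.7, -374.5, 176.5]
tcp_rot: [180.0, -0.0, 0.5]
ft_force: [0.5, 0.7, 0.4]
finger_gap: 45.2
grip_force: 0.0
```

Emit:
{"op": "apply_moves", "data": {
  "rows": [
    [21,-40,5,0,0,0.051],
    [19,-41,5,0,0,0.051],
    [17,-42,5,0,0,0.051],
    [15,-43,5,0,0,0.051],
    [13,-44,5,0,0,0.051]
  ]
}}

```text
time: 2.1
tool_pos: [365.9, -172.7, 151.7]
tcp_rot: [180.0, -0.1, -14.1]
ft_force: [0.6, -0.8, -0.1]
finger_gap: 44.9
grip_force: 0.0
```

Emit:
{"op": "apply_moves", "data": {
  "rows": [
    [10,-45,5,0,0,0.051],
    [8,-45,5,0,0,0.051],
    [6,-45,5,0,0,0.051],
    [3,-46,5,0,0,0.051],
    [1,-46,5,0,0,0.051]
  ]
}}

```text
time: 2.72
tool_pos: [469.7, 32.1, 126.6]
tcp_rot: [-180.0, -0.0, -28.7]
ft_force: [-0.3, -0.7, 0.8]
finger_gap: 45.3
grip_force: 0.0
```

```bash
python3 plan.py 473 31 32 -29
```

```text
pose [469.7  32.1 126.6] [-180.    -0.   -28.7] j6 116.4 t 2.73
[0.7, -0.1, 18.9, 0, 0, 0.001],
[0.7, -0.1, 18.9, 0, 0, 0.001],
[0.7, -0.1, 18.9, 0, 0, 0.001],
[0.7, -0.1, 18.9, 0, 0, 0.001],
[0.7, -0.1, 18.9, 0, 0, 0.001]
--
```

Emit:
{"op": "apply_moves", "data": {
  "rows": [
    [1,0,19,0,0,0],
    [1,0,19,0,0,0],
    [1,0,19,0,0,0],
    [0,0,19,0,0,0],
    [0,0,19,0,0,0]
  ]
}}

```text
time: 3.35
tool_pos: [471.7, 29.2, 31.1]
tcp_rot: [-180.0, -0.0, -28.6]
ft_force: [0.2, 0.8, -0.2]
finger_gap: 45.0
grip_force: 0.0
```

Emit:
{"op": "apply_moves", "data": {
  "rows": [
    [0,0,0,0,0,0],
    [0,0,0,0,0,0],
    [0,0,0,0,0,0],
    [0,0,0,0,0,0],
    [0,0,0,0,0,0]
  ],
  "fingers": 5,
  "grip_force": 30
}}

```text
time: 3.98
tool_pos: [471.9, 29.1, 31.9]
tcp_rot: [-180.0, -0.0, -28.6]
ft_force: [-0.4, 0.6, -0.9]
finger_gap: 5.2
grip_force: 0.0
```

The fingers closed to 5 mm with no force, so they missed the fin. I take a look.

Run:
```python
from h import *
p,d=eyes.snapshot("scene"); a=cv2.resize(p[160:320,180:380],(500,400),interpolation=cv2.INTER_CUBIC)
p,d=eyes.snapshot("top"); b=cv2.resize(p[150:280,215:335],(300,400),interpolation=cv2.INTER_CUBIC)
cv2.imwrite("pics/s1.png",np.hstack([a,cv2.resize(b,(300,400))])[:,:,::-1])
```

```text
(no output)
```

View pics/s1.png

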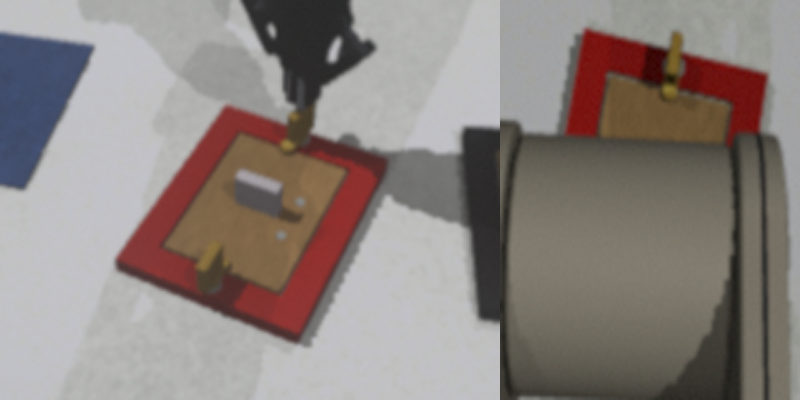

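The fin stays visible in front of the fingertips at (298,105) in the left panel, so the tips are behind or above it. I check this with numbers from the scene camera.

Run:
```python
from h import *
p,d=eyes.snapshot("scene"); s=sense(); print(s["tool_pos"],s["joint_pos"].round(1))
k=eyes.get_calibration("scene")
pr=lambda X: cv2.projectPoints(np.array(X,float).reshape(-1,1,3),cv2.Rodrigues(np.array(k["R"]))[0],np.array(k["t"]),np.array(k["intrinsics"]),np.array(k["D"]))[0][:,0].round(1)
T=s["tool_pos"]; print("px tcp, fin top, fin bottom, far fin top/bottom",pr([T,[473,31,54],[473,31,22],[646.6,-5.3,54],[646.6,-5.3,22]]))
q=p.astype(int);yy,xx=np.mgrid[:420,:560]
br=(q[...,0]-q[...,2]>35)&(q[...,1]-q[...,2]>15)
for n,c in(("near",(299,210)),("far",(264,266))):
    m=br&(abs(xx-c[0])<10)&(abs(yy-c[1])<14); A=cloud_d("scene",m,d); A=A[A[:,2]>28]
    print(n,len(A),A.mean(0).round(1),A.min(0).round(1),A.max(0).round(1))
dk=(q.max(2)<60)&(abs(xx-299)<14)&(yy>185)&(yy<212); A=cloud_d("scene",dk,d)
o=np.argsort(A[:,2]); print("finger low",len(A),A[o[:8]].round(0))
for x in range(292,306,2): print(x,[tuple(p[y,x]) and f"{p[y,x][0]},{p[y,x][1]},{p[y,x][2]}:{d[y,x]:.0f}" for y in range(194,220,3)])
```

```text
[471.60961921  29.15222787  31.5813145 ] [ -2.7  -3.5 115.   -0.   68.5 115.9]
px tcp, fin top, fin bottom, far fin top/bottom [[298.9 210.8]
 [300.  204.2]
 [299.4 214.4]
 [263.1 262.4]
 [263.5 272.3]]
near 19 [482.7  26.2  51.4] [477.   22.5  31.6] [485.6  30.7  57.5]
far 73 [647.3  -4.8  55.8] [631.7 -12.5  50.1] [661.4   2.1  58.9]
finger low 190 [[477.  36.  66.]
 [474.  24.  67.]
 [475.  24.  70.]
 [483.  39.  72.]
 [480.  36.  72.]
 [480.  27.  72.]
 [479.  23.  73.]
 [482.  41.  74.]]
292 ['158,158,157:940', '172,174,171:933', '178,179,177:928', '159,160,157:919', '154,154,153:910', '128,95,94:883', '114,45,43:875', '120,52,44:869', '119,93,56:855']
294 ['66,65,67:825', '98,98,99:831', '132,133,132:926', '162,163,161:921', '147,145,140:912', '123,106,101:881', '102,52,43:875', '107,72,47:863', '143,120,63:852']
296 ['53,51,52:816', '52,50,50:823', '72,71,71:831', '157,157,153:922', '130,110,71:834', '79,66,47:838', '76,64,45:847', '78,65,45:855', '133,112,60:852']
298 ['50,49,49:825', '53,52,53:817', '59,58,59:826', '102,99,94:843', '119,97,56:835', '76,64,46:840', '72,61,44:841', '73,62,44:851', '89,72,48:855']
300 ['68,68,70:807', '69,70,71:814', '69,68,70:822', '68,66,64:827', '78,66,46:836', '72,62,45:846', '71,61,43:851', '73,62,45:861', '75,54,48:860']
302 ['50,49,49:809', '47,46,47:816', '48,47,46:820', '64,59,52:844', '71,62,44:846', '71,61,44:854', '74,62,47:861', '75,68,58:861', '78,51,50:860']
304 ['43,41,41:803', '43,41,41:811', '47,44,44:817', '72,63,49:844', '75,65,50:852', '80,72,58:859', '130,121,116:900', '78,51,49:868', '78,41,40:862']
```

Run:
```python
from h import *
p,d=eyes.snapshot("scene"); q=p.astype(int);yy,xx=np.mgrid[:420,:560]
m=(q.max(2)<95)&(abs(xx-299)<40)&(yy>120)&(yy<216); A=cloud_d("scene",m,d)
A=A[np.hypot(A[:,0]-472,A[:,1]-29)<75]
y=np.radians(-28.6); u=(A[:,:2]-[471.6,29.2])@np.array([[np.cos(y),np.sin(y)],[np.sin(y),-np.cos(y)]]).T
for z in range(20,180,8):
    k=(A[:,2]>=z)&(A[:,2]<z+8)
    if k.sum(): print(z,k.sum(),"toolx",u[k,0].min().round(),u[k,0].max().round(),"tooly",u[k,1].min().round(),u[k,1].max().round())
cv2.imwrite("pics/s2.png",cv2.resize(p[120:225,240:380],(800,600),interpolation=cv2.INTER_CUBIC)[:,:,::-1])
```

```text
20 10 toolx -9.0 6.0 tooly -9.0 -6.0
28 24 toolx -11.0 14.0 tooly -7.0 1.0
36 26 toolx -11.0 14.0 tooly -8.0 1.0
44 21 toolx -9.0 14.0 tooly -8.0 1.0
52 21 toolx -14.0 12.0 tooly -7.0 -0.0
60 4 toolx 3.0 8.0 tooly -9.0 2.0
68 24 toolx -3.0 10.0 tooly -15.0 5.0
76 37 toolx -5.0 11.0 tooly -17.0 9.0
84 43 toolx -8.0 10.0 tooly -17.0 10.0
92 36 toolx -3.0 10.0 tooly -17.0 16.0
100 32 toolx -1.0 12.0 tooly -18.0 26.0
108 74 toolx -8.0 12.0 tooly -34.0 36.0
116 103 toolx -11.0 12.0 tooly -41.0 38.0
124 77 toolx -17.0 16.0 tooly -45.0 43.0
132 109 toolx -8.0 17.0 tooly -53.0 53.0
140 101 toolx -4.0 17.0 tooly -59.0 55.0
148 144 toolx -11.0 16.0 tooly -63.0 58.0
156 172 toolx -12.0 19.0 tooly -63.0 59.0
164 139 toolx -7.0 18.0 tooly -51.0 46.0
172 60 toolx -7.0 15.0 tooly -43.0 11.0
```

View pics/s2.png

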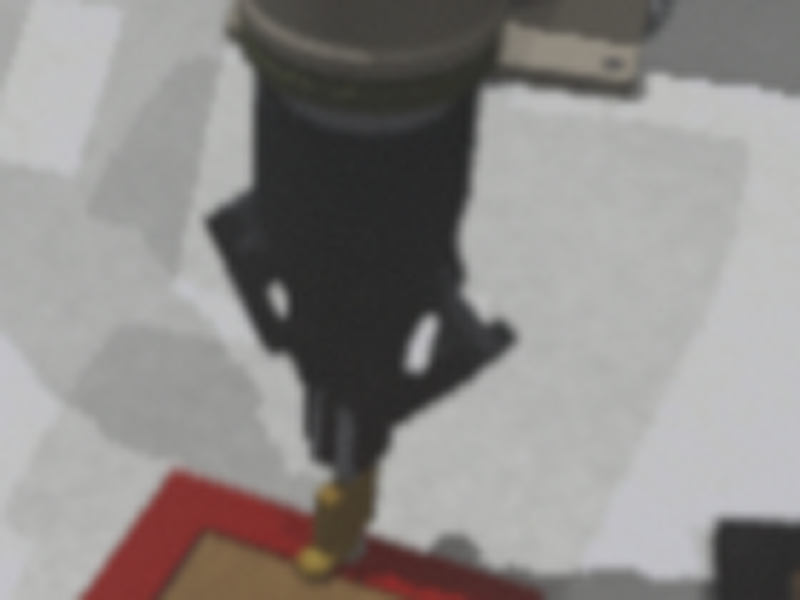

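The crop shows the fingertips ending at (345,470), above the fin's top at (345,490). By depth the tips stand at about z = 62 mm while the reported TCP z is 31.5, so they sit about 30 mm higher than reported; the fin's own heights (22–57) come out right. I open the fingers, go down gently while watching the force, and close.

Emit:
{"op": "apply_moves", "data": {
  "rows": [
    [0,-3,0,0,0,0],
    [0,0,0,0,0,0],
    [0,0,0,0,0,0],
    [0,0,5,0,0,0],
    [0,0,5,0,0,0]
  ],
  "fingers": 40
}}

```text
time: 4.8
tool_pos: [472.9, 31.8, 21.1]
tcp_rot: [180.0, 0.0, -28.6]
ft_force: [-0.6, -0.2, 0.5]
finger_gap: 40.0
grip_force: 0.0
```

Emit:
{"op": "apply_moves", "data": {
  "rows": [
    [0,0,4,0,0,0],
    [0,0,4,0,0,0],
    [0,0,4,0,0,0],
    [0,0,0,0,0,0],
    [0,0,0,0,0,0]
  ]
}}

```text
time: 5.42
tool_pos: [473.1, 31.8, 9.6]
tcp_rot: [-180.0, -0.0, -28.6]
ft_force: [0.1, -0.5, -0.4]
finger_gap: 40.0
grip_force: 0.0
```

Emit:
{"op": "apply_moves", "data": {
  "rows": [
    [0,0,0,0,0,0],
    [0,0,0,0,0,0],
    [0,0,0,0,0,0],
    [0,0,0,0,0,0],
    [0,0,0,0,0,0]
  ],
  "fingers": 4,
  "grip_force": 30
}}

```text
time: 6.05
tool_pos: [472.8, 30.9, 9.9]
tcp_rot: [179.9, -0.0, -28.6]
ft_force: [-3.8, -4.8, 4.4]
finger_gap: 9.1
grip_force: 31.9
```

Gripped (9 mm gap, 32 N), and the offset is confirmed: at z = 9.9 nothing touches the 16 mm rail. Now I turn the button by +97°.

Emit:
{"op": "apply_moves", "data": {
  "rows": [
    [0,0,0,0,0,-0.17],
    [0,0,0,0,0,-0.17],
    [0,0,0,0,0,-0.17],
    [0,0,0,0,0,-0.17],
    [0,0,0,0,0,-0.17]
  ]
}}

```text
time: 6.68
tool_pos: [472.7, 30.8, 9.8]
tcp_rot: [179.9, 0.1, 20.4]
ft_force: [-4.2, -5.8, 5.1]
finger_gap: 9.7
grip_force: 32.0
```

Emit:
{"op": "apply_moves", "data": {
  "rows": [
    [0,0,0,0,0,-0.17],
    [0,0,0,0,0,-0.17],
    [0,0,0,0,0,-0.17],
    [0,0,0,0,0,-0.17],
    [0,0,0,0,0,-0.17]
  ]
}}

```text
time: 7.3
tool_pos: [472.7, 30.6, 9.8]
tcp_rot: [-180.0, 0.1, 69.1]
ft_force: [-2.8, -5.9, 5.7]
finger_gap: 9.1
grip_force: 32.0
```

Emit:
{"op": "apply_moves", "data": {
  "rows": [
    [0,0,0,0,0,0],
    [0,0,0,0,0,0],
    [0,0,-10,0,0,0],
    [0,0,-30,0,0,0],
    [0,0,-40,0,0,0]
  ],
  "fingers": 40
}}

```text
time: 7.92
tool_pos: [472.1, 32.0, 90.1]
tcp_rot: [-179.9, 0.0, 68.7]
ft_force: [1.1, 0.6, 0.3]
finger_gap: 39.9
grip_force: 0.0
```

```bash
python3 plan.py 646.6 -5.3 70 -11.5
```

```text
pose [472.1  32.   90.1] [-179.9    0.    68.7] j6 18.9 t 7.92
[2.9, 17.6, 2.0, 0, 0, 0.14],
[5.3, 17.0, 2.0, 0, 0, 0.14],
[7.6, 16.1, 2.0, 0, 0, 0.14],
[9.8, 14.9, 2.0, 0, 0, 0.14],
[11.8, 13.4, 2.0, 0, 0, 0.14]
--
[13.5, 11.6, 2.0, 0, 0, 0.14],
[15.0, 9.6, 2.0, 0, 0, 0.14],
[16.2, 7.4, 2.0, 0, 0, 0.14],
[17.1, 5.1, 2.0, 0, 0, 0.14],
[17.6, 2.7, 2.0, 0, 0, 0.14]
--
```

Emit:
{"op": "apply_moves", "data": {
  "rows": [
    [3,17.5,2,0,0,0.14],
    [5.5,17,2,0,0,0.14],
    [7.5,16,2,0,0,0.14],
    [10,15,2,0,0,0.14],
    [12,13.5,2,0,0,0.14]
  ]
}}

```text
time: 8.55
tool_pos: [561.4, 13.8, 80.2]
tcp_rot: [180.0, -0.0, 28.4]
ft_force: [-0.1, -0.4, 0.8]
finger_gap: 40.1
grip_force: 0.0
```

Emit:
{"op": "apply_moves", "data": {
  "rows": [
    [13.5,11.5,2,0,0,0.14],
    [15,9.5,2,0,0,0.14],
    [16,7.5,2,0,0,0.14],
    [17,5,2,0,0,0.14],
    [17.5,2.5,2,0,0,0.14]
  ]
}}

```text
time: 9.18
tool_pos: [648.0, -4.3, 70.2]
tcp_rot: [-180.0, -0.0, -11.7]
ft_force: [0.1, -0.2, 0.2]
finger_gap: 40.1
grip_force: 0.0
```

```bash
python3 plan.py 646.5 -5 10 -10.5
python3 - <<'E'
from h import *
p,d=eyes.snapshot("top")
b=cv2.resize(p[150:290,205:345],(600,600),interpolation=cv2.INTER_CUBIC)
p,d=eyes.snapshot("scene"); 
cv2.imwrite("pics/s3.png",cv2.resize(np.hstack([b[:,:400],cv2.resize(p[160:310,190:340],(600,600))[:,:600]]),(800,480))[:,:,::-1])
E
```

```text
pose [648.   -4.3  70.2] [-180.    -0.   -11.7] j6 96.8 t 9.18
[-0.3, 0.2, 12.0, 0, 0, -0.004],
[-0.3, 0.2, 12.0, 0, 0, -0.004],
[-0.3, 0.2, 12.0, 0, 0, -0.004],
[-0.3, 0.2, 12.0, 0, 0, -0.004],
[-0.3, 0.2, 12.0, 0, 0, -0.004]
--
```

View pics/s3.png

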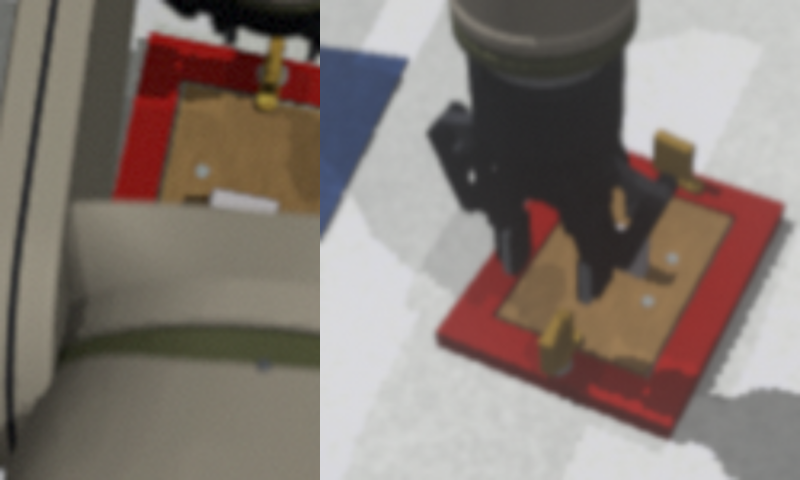

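The right panel shows the near fin turned broadside at (673,155). The open fingers hang at about (510,270) and (590,300), level with the far fin at (557,345). I descend onto it.

Emit:
{"op": "apply_moves", "data": {
  "rows": [
    [-1,0,12,0,0,0],
    [0,0,12,0,0,0],
    [0,0,12,0,0,0],
    [0,0,12,0,0,0],
    [0,0,12,0,0,0]
  ]
}}

```text
time: 9.9
tool_pos: [646.0, -4.1, 8.5]
tcp_rot: [180.0, 0.0, -11.4]
ft_force: [0.5, -0.1, 0.1]
finger_gap: 40.1
grip_force: 0.0
```

Emit:
{"op": "apply_moves", "data": {
  "rows": [
    [0,0,0,0,0,0],
    [0,0,0,0,0,0],
    [0,0,0,0,0,0],
    [0,0,0,0,0,0],
    [0,0,0,0,0,0]
  ],
  "fingers": 4
}}

```text
time: 10.52
tool_pos: [645.8, -5.2, 9.4]
tcp_rot: [179.9, 0.0, -11.4]
ft_force: [-1.4, -4.8, -4.1]
finger_gap: 9.0
grip_force: 33.8
```

Emit:
{"op": "apply_moves", "data": {
  "rows": [
    [0,0,0,0,0,-0.14],
    [0,0,0,0,0,-0.14],
    [0,0,0,0,0,-0.14],
    [0,0,0,0,0,-0.14],
    [0,0,0,0,0,-0.14]
  ]
}}

```text
time: 11.15
tool_pos: [645.8, -6.1, 9.3]
tcp_rot: [179.9, 0.1, 28.9]
ft_force: [-1.1, -8.3, -5.0]
finger_gap: 8.8
grip_force: 33.7
```

Emit:
{"op": "apply_moves", "data": {
  "rows": [
    [0,0,0,0,0,-0.14],
    [0,0,0,0,0,-0.14],
    [0,0,0,0,0,-0.14],
    [0,0,0,0,0,-0.14],
    [0,0,0,0,0,-0.14]
  ]
}}

```text
time: 11.78
tool_pos: [646.4, -6.9, 9.4]
tcp_rot: [179.9, 0.2, 69.0]
ft_force: [2.1, -11.5, -5.9]
finger_gap: 9.1
grip_force: 33.3
```

Emit:
{"op": "apply_moves", "data": {
  "rows": [
    [0,0,0,0,0,0],
    [0,0,0,0,0,0],
    [0,0,-10,0,0,0],
    [0,0,-30,0,0,0],
    [0,0,-30,0,0,0]
  ],
  "fingers": 40
}}

```text
time: 12.4
tool_pos: [646.3, -3.8, 81.1]
tcp_rot: [180.0, -0.0, 68.8]
ft_force: [0.8, -0.1, 0.7]
finger_gap: 40.1
grip_force: 0.0
```

```bash
python3 plan.py 560 12.8 70 78.2
python3 - <<'E'
from h import *
p,d=eyes.snapshot("scene")
b=p[160:310,190:340]
k=eyes.get_calibration("scene"); q=p.astype(int)
cv2.imwrite("pics/s4.png",cv2.resize(b,(600,600))[:,:,::-1])
m=(q.min(2)>0); P=cloud_d("scene",m,d)
for n,c in(("near",(472.9,30.9)),("far",(646.3,-5))):
    A=P[(np.hypot(P[:,0]-c[0],P[:,1]-c[1])<22)&(P[:,2]>35)&(P[:,2]<58)]; print(n,len(A),rect(A))
E
```

```text
pose [646.3  -3.8  81.1] [180.   -0.   68.8] j6 16.3 t 12.4
[-3.1, -17.3, 2.2, 0, 0, -0.033],
[-2.6, -17.4, 2.2, 0, 0, -0.033],
[-2.0, -17.5, 2.2, 0, 0, -0.033],
[-1.4, -17.5, 2.2, 0, 0, -0.033],
[-0.8, -17.6, 2.2, 0, 0, -0.033]
--
near 123 ((472.8956298828125, 31.276229858398438), (29.48838233947754, 11.498922348022461), 71.98074340820312)
far 149 ((646.5631713867188, -5.2220001220703125), (30.620010375976562, 11.047903060913086), 68.6607437133789)
```

View pics/s4.png

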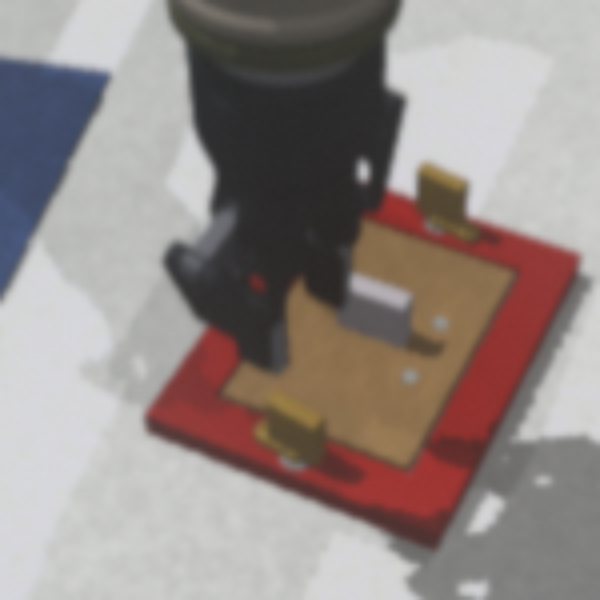

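Both fins are now crosswise at (440,195) and (290,430). Depth gives yaws of 72° and 69°, so both buttons are turned 80–84°. The pull at (375,310) is free, so I move over it.

Emit:
{"op": "apply_moves", "data": {
  "rows": [
    [-3,-17.5,2,0,0,-0.033],
    [-2.5,-17.5,2,0,0,-0.033],
    [-2,-17.5,2,0,0,-0.033],
    [-1.5,-17.5,2,0,0,-0.033],
    [-1,-17.5,2,0,0,-0.033]
  ]
}}

```text
time: 13.08
tool_pos: [559.6, 12.9, 70.3]
tcp_rot: [179.9, -0.0, 78.3]
ft_force: [-0.8, -0.3, 0.4]
finger_gap: 40.1
grip_force: 0.0
```

```bash
python3 plan.py 560 12.8 -4 78.2
```

```text
pose [559.6  12.9  70.3] [179.9  -0.   78.3] j6 7.8 t 13.07
[0.0, 0.1, 14.9, 0, 0, 0.0],
[0.0, 0.1, 14.9, 0, 0, 0.0],
[0.0, 0.1, 14.9, 0, 0, 0.0],
[0.0, 0.1, 14.9, 0, 0, 0.0],
[0.0, 0.1, 14.9, 0, 0, 0.0]
--
```

Emit:
{"op": "apply_moves", "data": {
  "rows": [
    [0,0,22,0,0,0],
    [0,0,22,0,0,0],
    [0,0,18,0,0,0],
    [0,0,7,0,0,0],
    [0,0,5,0,0,0]
  ]
}}

```text
time: 13.7
tool_pos: [560.0, 12.5, -4.4]
tcp_rot: [180.0, -0.0, 78.3]
ft_force: [0.4, 0.2, 1.2]
finger_gap: 40.2
grip_force: 0.0
```

Emit:
{"op": "apply_moves", "data": {
  "rows": [
    [0,0,0,0,0,0],
    [0,0,0,0,0,0],
    [0,0,0,0,0,0],
    [0,0,0,0,0,0],
    [0,0,0,0,0,0]
  ],
  "fingers": 4,
  "grip_force": 50
}}

```text
time: 14.32
tool_pos: [560.4, 12.5, -3.8]
tcp_rot: [179.9, -0.0, 78.3]
ft_force: [-0.1, -0.5, 5.4]
finger_gap: 10.9
grip_force: 50.0
```

Gripped (11 mm, 50 N). I lift slowly first.

Emit:
{"op": "apply_moves", "data": {
  "rows": [
    [0,0,-4,0,0,0],
    [0,0,-5,0,0,0],
    [0,0,-8,0,0,0],
    [0,0,-10,0,0,0],
    [0,0,-15,0,0,0]
  ]
}}

```text
time: 14.95
tool_pos: [559.5, 12.5, 38.2]
tcp_rot: [-180.0, 0.0, 78.3]
ft_force: [0.4, -0.0, -0.9]
finger_gap: 11.0
grip_force: 49.1
```

Emit:
{"op": "apply_moves", "data": {
  "rows": [
    [0,0,-20,0,0,0],
    [0,0,-20,0,0,0],
    [0,0,-15,0,0,0],
    [0,0,-5,0,0,0],
    [0,0,0,0,0,0]
  ]
}}

```text
time: 15.58
tool_pos: [559.8, 12.5, 97.7]
tcp_rot: [180.0, -0.0, 78.3]
ft_force: [0.1, 0.6, -1.8]
finger_gap: 10.9
grip_force: 49.2
```

```bash
python3 plan.py 483 -278 98 92.2 25
python3 - <<'E'
from h import *
p,d=eyes.snapshot("scene"); print(models.place_of("red_pull","scene")); print([(r["xyz"],r["confidence"]) for r in models.place_of("mat","scene")][:1])
eyes.snapshot("top"); print(models.place_of("mat","top")[:1])
cv2.imwrite("pics/s5.png",p[130:330,100:400][:,:,::-1].repeat(2,0).repeat(2,1))
E
```

```text
pose [559.8  12.5  97.7] [180.   -0.   78.3] j6 7.8 t 15.57
[-20.0, -1.1, -0.0, 0, 0, -0.016],
[-20.0, -1.4, -0.0, 0, 0, -0.016],
[-20.0, -1.7, -0.0, 0, 0, -0.016],
[-19.9, -2.0, -0.0, 0, 0, -0.016],
[-19.9, -2.4, -0.0, 0, 0, -0.016]
--
[-19.9, -2.7, -0.0, 0, 0, -0.016],
[-19.8, -3.0, -0.0, 0, 0, -0.016],
[-19.8, -3.3, -0.0, 0, 0, -0.016],
[-19.7, -3.6, -0.0, 0, 0, -0.016],
[-19.6, -4.0, -0.0, 0, 0, -0.016]
--
[-19.6, -4.3, -0.0, 0, 0, -0.016],
[-19.5, -4.6, -0.0, 0, 0, -0.016],
[-19.4, -4.9, -0.0, 0, 0, -0.016],
[-19.3, -5.2, -0.0, 0, 0, -0.016],
[-19.3, -5.5, -0.0, 0, 0, -0.016]
--
[{'xyz': [556.8, 13.6, 135.1], 'confidence': 0.58}]
[([481.9, -279.7, 1.0], 0.8)]
[{'xyz': [475.9, -280.1, -1.0], 'confidence': 0.89}]
```

View pics/s5.png

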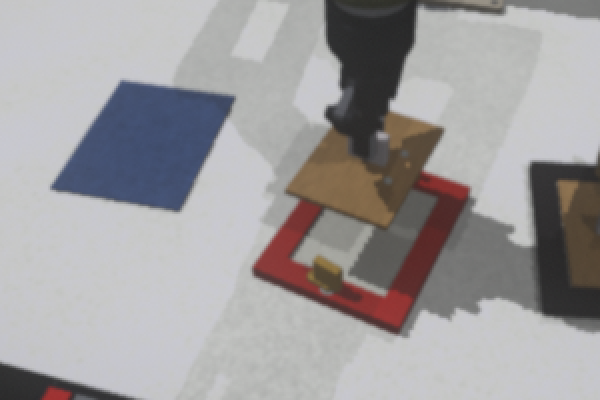

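The board, at (365,165), is held level above the empty frame, and the mat is clear at (145,145). I carry it over.

Emit:
{"op": "apply_moves", "data": {
  "rows": [
    [-20,-1,0,0,0,-0.016],
    [-20,-1.5,0,0,0,-0.016],
    [-20,-1.5,0,0,0,-0.016],
    [-20,-2,0,0,0,-0.016],
    [-20,-2.5,0,0,0,-0.016]
  ]
}}

```text
time: 16.45
tool_pos: [533.6, -85.1, 96.9]
tcp_rot: [-179.9, -0.0, 82.9]
ft_force: [0.2, -0.3, -2.2]
finger_gap: 11.3
grip_force: 49.2
```

Emit:
{"op": "apply_moves", "data": {
  "rows": [
    [-20,-2.5,0,0,0,-0.016],
    [-20,-3,0,0,0,-0.016],
    [-20,-3.5,0,0,0,-0.016],
    [-20,-3.5,0,0,0,-0.016],
    [-19.5,-4,0,0,0,-0.016]
  ]
}}

```text
time: 17.08
tool_pos: [508.0, -182.7, 97.0]
tcp_rot: [-180.0, -0.0, 87.4]
ft_force: [-0.1, 0.2, -1.5]
finger_gap: 11.0
grip_force: 49.2
```

Emit:
{"op": "apply_moves", "data": {
  "rows": [
    [-19.5,-4.5,0,0,0,-0.016],
    [-19.5,-4.5,0,0,0,-0.016],
    [-19.5,-5,0,0,0,-0.016],
    [-19.5,-5,0,0,0,-0.016],
    [-19,-5.5,0,0,0,-0.016]
  ]
}}

```text
time: 17.7
tool_pos: [482.2, -279.3, 96.9]
tcp_rot: [-180.0, -0.0, 92.0]
ft_force: [0.0, -0.5, -0.6]
finger_gap: 11.1
grip_force: 49.2
```

```bash
python3 plan.py 482 -278 -3 92.2
```

```text
pose [ 482.2 -279.3   96.9] [-180.   -0.   92.] j6 -37.4 t 17.7
[0.3, -0.0, 20.0, 0, 0, -0.001],
[0.3, -0.0, 20.0, 0, 0, -0.001],
[0.3, -0.0, 20.0, 0, 0, -0.001],
[0.3, -0.0, 20.0, 0, 0, -0.001],
[0.3, -0.0, 20.0, 0, 0, -0.001]
--
```

At the grasp the pull's 33 mm corresponded to tool z = -4, so resting on the mat (27 mm) is tool z ≈ -10.

Emit:
{"op": "apply_moves", "data": {
  "rows": [
    [0,0,25,0,0,0],
    [0,0,25,0,0,0],
    [0,0,22,0,0,0],
    [0,0,15,0,0,0],
    [0,0,8,0,0,0]
  ]
}}

```text
time: 18.32
tool_pos: [482.2, -278.4, 1.4]
tcp_rot: [-179.9, -0.1, 92.0]
ft_force: [-0.3, 0.2, -0.6]
finger_gap: 11.1
grip_force: 49.1
```

Emit:
{"op": "apply_moves", "data": {
  "rows": [
    [0,0,4,0,0,0],
    [0,0,3,0,0,0],
    [0,0,2,0,0,0],
    [0,0,1.5,0,0,0],
    [0,0,0,0,0,0]
  ]
}}

```text
time: 18.95
tool_pos: [482.7, -278.9, -7.9]
tcp_rot: [180.0, 0.0, 92.0]
ft_force: [-0.9, 0.2, -1.5]
finger_gap: 10.8
grip_force: 49.1
```

Emit:
{"op": "apply_moves", "data": {
  "rows": [
    [0,0,0.7,0,0,0],
    [0,0,0.7,0,0,0],
    [0,0,0.6,0,0,0],
    [0,0,0,0,0,0],
    [0,0,0,0,0,0]
  ]
}}

```text
time: 19.58
tool_pos: [482.7, -278.8, -9.8]
tcp_rot: [180.0, 0.0, 92.0]
ft_force: [-2.7, 1.0, 4.6]
finger_gap: 10.8
grip_force: 49.7
```

Touching (fz +4.6 N). I release and retreat.

Emit:
{"op": "apply_moves", "data": {
  "rows": [
    [0,0,0,0,0,0],
    [0,0,0,0,0,0],
    [0,0,0,0,0,0],
    [0,0,-3,0,0,0],
    [0,0,-10,0,0,0]
  ],
  "fingers": 40
}}

```text
time: 20.2
tool_pos: [482.2, -278.4, 2.8]
tcp_rot: [-179.9, -0.0, 92.0]
ft_force: [0.3, -0.5, 0.4]
finger_gap: 39.7
grip_force: 0.0
```

Emit:
{"op": "apply_moves", "data": {
  "rows": [
    [0,0,-25,0,0,0],
    [0,0,-40,0,0,0],
    [0,0,-40,0,0,0],
    [0,0,-40,0,0,0],
    [0,0,0,0,0,0]
  ]
}}

```text
time: 20.82
tool_pos: [485.3, -280.6, 153.6]
tcp_rot: [179.6, 0.3, 92.0]
ft_force: [0.9, -0.9, 0.3]
finger_gap: 40.0
grip_force: 0.0
```

Run:
```python
from h import *
p,d=eyes.snapshot("scene"); print(models.place_of("red_pull","scene")[:1],[(r["xyz"],r["confidence"]) for r in models.place_of("mat","scene")][:1])
q=p.astype(int);yy,xx=np.mgrid[:420,:560]; w=(yy>150)&(yy<250)&(xx>110)&(xx<235)
bl=big((q[...,2]>q[...,0]+20)&w); print("mat",rect(cloud("scene",bl,4)))
br=big((q[...,0]-q[...,2]>25)&w); print("board",rect(cloud("scene",br,10)))
cv2.imwrite("pics/s6.png",p[130:330,80:380][:,:,::-1].repeat(2,0).repeat(2,1)); print(sense()["tool_pos"])
```

```text
[{'xyz': [480.2, -275.9, 22.2], 'confidence': 0.84}] []
mat ((480.13812255859375, -279.737060546875), (198.95773315429688, 158.6140594482422), 2.001976251602173)
board ((481.1647033691406, -278.3398132324219), (144.55950927734375, 104.57122039794922), 1.9508899450302124)
[ 482.28960883 -278.54287463  147.52370003]
```

View pics/s6.png

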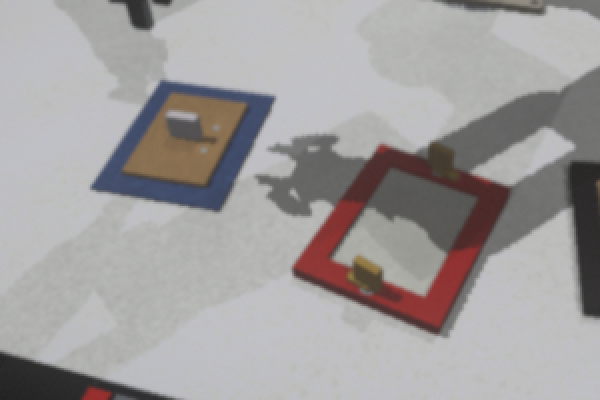

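The board lies flat and centred on the mat at (185,140). It is about 2 mm off centre, aligned within 0.1°, and the gripper is clear.

```bash
python3 -c "
from bench import job; print(job.hand_in())"
```

```text
the job is handed in; nothing more can be done
None
```

I turned both turn buttons about 80° aside and set the backboard flat on the blue mat, about 2 mm off centre and lined up within 0.1°. I then released it and handed the job in at about 21 s; the hand-in gave no verdict.

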